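# Tuck the specimen strip under the hold-down leaf and keep it pressed flat

## Task

Pick up the metal specimen strip by its blue tab and slide its front edge under the yellow-lipped amber leaf of the brown mounting board, straight and centred, until the red line across the strip comes to the leaf's lip; do not lift the leaf in doing so. Then press the strip down against the sprung pad until it lies flat on the board, and finish while still holding it pressed there with the gripper: do not let go. Leave everything else on the bench where it is.

Things in the scene. Friction and masses are not known exactly. Their poses are not given: they have to be found in the camera images.
- strip: Specimen strip: aluminium blade 130 (x) x 40 (y) x 4 mm, about 110 g, flat on the bench. Origin: centre of the blade's underside; +x to the front edge (to be tucked), z up. An upright blue tab, 10 (x) x 34 (y) mm, its centre at x = -45 mm, its top 46 mm above the underside, is the grip (close along x). A red line crosses the blade at x = +30 mm, 35 mm behind the front edge.
- tab_top (a point): Centre of the top face of the strip's blue tab, 46 mm above the blade's underside.
- strip_edge (a point): Middle of the strip's front edge, at the blade's underside.
- strip_heel (a point): Middle of the strip's rear edge, at the blade's underside.
- board: Brown mounting board, fixed, 210 (x) x 110 (y) x 15 mm. Origin: centre of its underside, at bench level. +x: the way the strip is slid; the leaf is at the +x end. Rails under the leaf, inner faces at y = +-40 mm, x = 31 to 93 mm; the strip goes between them along the board's x axis. With the red line at the lip the strip's origin is right above the board's.
- board_top (a point): Centre of the board's upper face (15 mm above the bench), on which the strip is finally pressed flat.
- leaf_lip (a point): Middle of the leaf's front edge when the leaf is down, at x = 30 mm in the board's frame, at the height of the leaf's flat underside: 13 mm above the board's upper face, 8 mm above the unpressed pad.
- leaf (a joint): Opening angle (rad) of the amber leaf with a yellow lip, 60 (x) x 98 (y) x 3 mm, hinged along y at x = 90 mm of the board; 60 g and a weak spring hold it down. 0: down on its rails; grows as the lip is lifted. The lip's front 8 mm is bent up by about 4 mm as a lead-in.
- pad (a joint): Travel (m) of the black sprung pad, 50 (x) x 30 (y) mm, centred at x = -40 mm, y = 0 of the board. At 0 its top is 5 mm above the board's upper face; flush at 0.005, end stop 0.008. It takes 4.2 N to start and 7.2 N to be flush, and lifts the strip again unless held down.
- tray: Bystander: white divided tray 120 x 70 x 22 mm, origin under its centre. It and the strip may have changed sides.
- jar: Bystander: amber jar, 48 mm across, 75 mm tall, origin under its centre.
- dish: Bystander: white shallow dish, 90 mm across, 16 mm tall, origin under its centre.
- driver: Bystander: red-handled screwdriver, 150 mm long, lying.
- brush: Bystander: brush, 160 mm long, lying.
- weight: Bystander: brass weight, 40 mm across, 46 mm tall, origin under its centre.

How it is judged:
On the way:
1. the strip's front edge is at least 15 mm under the leaf, between the rails, with the leaf down (x of strip_edge in the frame of leaf_lip between 0.015 and 0.055 m and z of strip_edge in the frame of leaf_lip between -0.016 and 0 m and y of strip_edge in the frame of board between -0.02 and 0.02 m and value of joint leaf below 0.06 rad), for 0.1 s.
At the end, for the whole second after the job is handed in: For the last second: strip edge 27-43 mm under the leaf, within 10 mm of the board centre line and 0.10 rad straight, both ends within 3 mm of the board top, pad in over 3.5 mm, leaf under 0.06 rad, strip at rest, touched by the fingers and bearing on the board with over 4 N (x of strip_edge in the frame of leaf_lip between 0.027 and 0.043 m and y of strip_edge in the frame of board between -0.01 and 0.01 m and angle between the x axis of strip and the x axis of board, either way round below 0.1 rad and z of strip_edge in the frame of board_top between -0.003 and 0.003 m and z of strip_heel in the frame of board_top below 0.003 m and value of joint pad above 0.0035 m and value of joint leaf below 0.06 rad and contact force between the fingers and strip above 1 N and contact force between strip and board above 4 N and linear speed of strip below 0.02 m/s); the arm keeps its last pose, push and grip.
It fails at once if the leaf is lifted by more than 0.12 rad (about 7 mm at its lip) (value of joint leaf above 0.12 rad).
It fails at once if a bystander is moved by more than 30 mm (distance of any of tray, jar, dish, driver, brush, weight from where it was at the start of the episode above 0.03 m).
It also fails if it takes over 38 s, if anything falls off the work surface, if the arm or the gripper's body presses on something with over 40 N, if the wrist force passes 120 N, or if a joint passes its speed limit or range.

## Robot

A 6-joint arm with a two-finger parallel gripper is mounted at the origin on the work surface. World frame = base frame: x ahead of the robot, y to its left, z up, the work surface at z = 0. Lengths are in m, angles in rad, forces in N, time in s.
With the tool pointing down it reaches from about 0.325 to 0.925 m from the base axis. Payload 3.1 kg.
Tool frame: the origin (TCP) lies on the centre line of the jaws, within the pads' length; the fingertips stand 14 mm ahead of it and the grasp point (between the pads) lies 5 mm behind it; x points along the fingers, y is the direction in which the jaws open and shut, and the axes are right-handed (so a half turn about x gives the same grasp; the last joint's range is limited). The gripper opens to 85 mm and grips with 20 to 120 N. Pads are 22 mm wide; open, the fingers measure 114 mm over their backs; the gripper's body (76 mm by 85 mm) begins 54 mm behind the grasp point. The pads swing forward as they close: fully open they stand 13 mm farther back than shut.
Start: joints at [1.072, 0.217, 1.613, -0, 1.311, -0.112], TCP at [0.236, 0.579, 0.245] pointing down, gripper open.
Joint ranges: [-2.75, 2.75], [-0.78, 2.1], [0.31, 2.55], [-1.13, 4.27], [0.13, 2.63], [-2.58, 2.58]. Speed limits (rad/s): [2.79, 2.79, 3.14, 3.14, 3.14, 3.14].

## Interface

Orientations are given as a unit quaternion [x, y, z, w].
In Python, from cell import telemetry, imaging, job gives the robot as it stands.
- The arm moves only by the tool step_arm, never from a script. Its argument "deltas" is a list of rows, each a list of 6 numbers: the shift along the tool's x, y, z as a fraction of full scale, then the turn, a rotation vector about the tool's x, y, z as a fraction of full scale. In form: [[dx, dy, dz, rx, ry, rz], ...]. A call has 1 to 10 rows; each row shifts and turns the commanded pose from where the row before left it, along the tool's axes as they then stand; what a row does not reach is not made up. Full scale, the value 1, is 300 mm for a shift and 0.5 rad for a turn. A row lasts 1/8 s, in which the tool goes at most 62.5 mm and 10.7 degrees, less where a joint would pass 70% of its speed; a pose out of reach is approached as far as the arm can. A call with a number of a shift or a turn outside -1 to 1 is refused whole. A call with a gripper value outside its range is refused whole. "fingers" is the opening, from 0 (shut) to 1 (fully open), set as the call begins (left out, the last holds). The fingers move at their own pace and stop on an object; the grip force is fixed at half the most. Time passes only in rows, so rows that do not move let the fingers close. It gives the time, the measured TCP pose, the force and the opening at its end, in the units of the state.
- telemetry.read_state(): the state, without advancing time (a new reading comes with each control period).
- imaging.read_camera(name): name is "side" or "top" or "wrist"; returns (picture, depth): 384x512x3 uint8, red, green, blue; 384x512 float32, m along the optical axis (not along the pixel's ray), 0 where there is no reading.
- imaging.camera_model(name): a dict with "camera_matrix" (3x3 intrinsics, pixels), "dist" ([k1, k2, p1, p2, k3] as OpenCV has them; the pictures are not rectified), "world_to_cam" (4x4, takes a point from world to camera coordinates). Camera axes: x right, y down, z forward; pixel columns grow to the right and rows downward; lengths in m; the calibration is good to about 2 mm. A picture is of the moment at which its call begins: read the wrist's pose just before it. camera_model takes no time and is no camera call; for the wrist camera it gives the pose at the moment of the call.
- job.hand_in(): hands the job in, once; it reports no verdict.
The state is a dict: "time_s": time; "q": joint angles; "qvel": joint speeds; "joint_torque": joint torques, N m; "tool_pos": TCP position; "eef_rot": TCP orientation; "contact_force": force on the tool from outside, world axes, zero at the start; "torque": the same for the moment, N m; "grip_width": finger opening in m.
Only numpy, scipy, OpenCV 4.12 (cv2) and the standard library are available. Lean on these libraries where they do the work, as an engineer would, in place of code of your own. Each camera call takes 0.05 s, during which the arm holds its last target.

## Working session

There is one attempt and no reset: what is moved stays moved. The work goes in short steps, Python scripts to look and compute and a tool call to move; the robot and the scene stay as the last step left them, time stands still between calls to the robot, and variables do not carry over. Pictures are saved under pics/ and viewed, and the job is handed in when it is done.

Besides the shell and the picture viewer there is one more tool, called after "Request:" as name(argument=value, ...) on one line, values as JSON. step_arm: Moves the arm, as the interface text tells. Shift numbers are shares of 300 mm and turn numbers shares of 0.5 rad, none past 1 either way. Its arguments: {"type":"object","properties":{"deltas":{"type":"array"},"fingers":{"type":"number"}},"required":["deltas"]}

```bash
ls; mkdir -p pics; python3 - <<'E'
from cell import telemetry, imaging, job
import cv2
s=telemetry.read_state()
for k,v in s.items(): print(k,v)
for n in ["top","side","wrist"]:
    m=imaging.camera_model(n); p,d=imaging.read_camera(n)
    cv2.imwrite(f"pics/{n}0.png",p[:,:,::-1])
    import numpy as np; np.savez(f"{n}0.npz",p=p,d=d,K=m["camera_matrix"],D=m["dist"],T=m["world_to_cam"])
E
```

```text
pics
time_s 0.0
q [ 1.07180992e+00  2.17748276e-01  1.61492968e+00  6.09258665e-07
  1.31129329e+00 -1.12228276e-01]
qvel [ 6.59930605e-04 -1.66481676e-03  7.11677446e-05  1.51560256e-03
 -2.00886660e-03  5.46427061e-04]
joint_torque [ 1.01648857e-03 -3.96856606e+01 -3.03849149e+01 -7.26376561e-05
  9.79876524e-03  7.82827840e-06]
tool_pos [0.23536317 0.57814914 0.2439742 ]
eef_rot [ 0.13508703  0.69417936 -0.13669089  0.69367292]
contact_force [ 0.6149554  -0.17065137  0.97101505]
torque [ 0.04387649 -0.02349503  0.00993777]
grip_width 0.0852908189839162
```

View pics/top0.png

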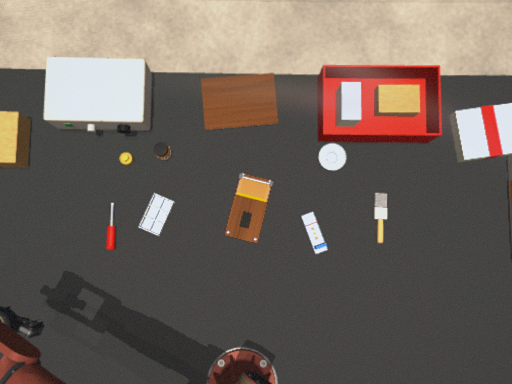

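View pics/side0.png

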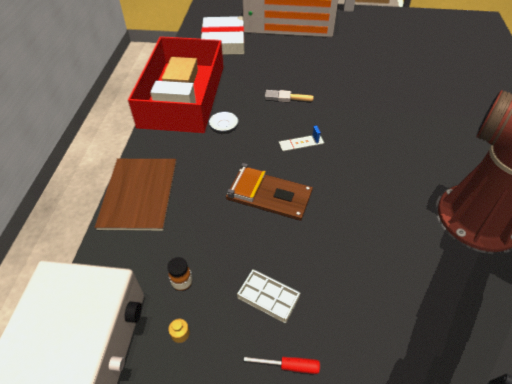

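View pics/wrist0.png

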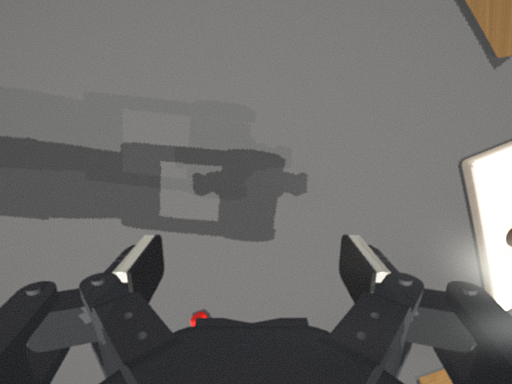

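The top view shows the board at about (249,208) with its leaf at the upper end. The strip is at (314,232) with its blue tab at the lower end. I'll enlarge both.

```bash
python3 - <<'E'
import cv2
p=cv2.imread("pics/top0.png")
c=p[170:262,218:338]
cv2.imwrite("pics/top0c.png",cv2.resize(c,None,fx=6.5,fy=6.5,interpolation=cv2.INTER_CUBIC))
p=cv2.imread("pics/side0.png")
c=p[115:225,215:335]
cv2.imwrite("pics/side0c.png",cv2.resize(c,None,fx=5,fy=5,interpolation=cv2.INTER_CUBIC))
E
```

```text
(no output)
```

View pics/top0c.png

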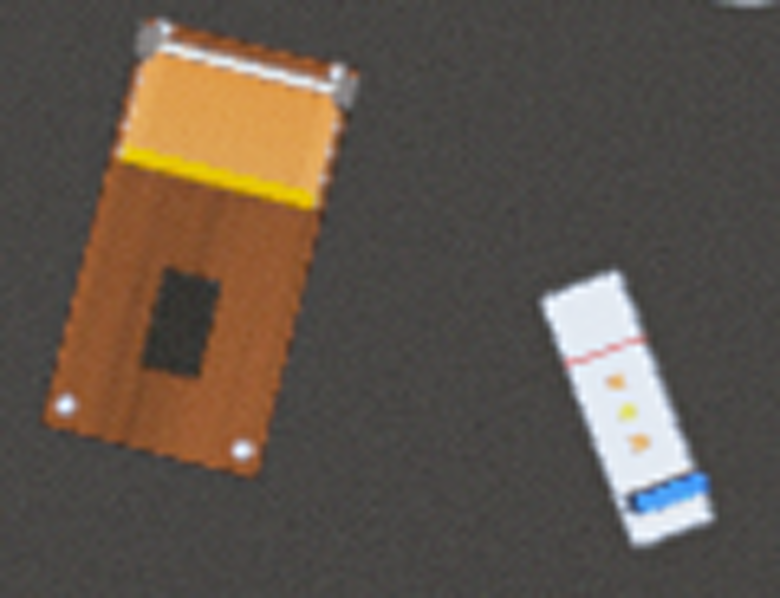

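View pics/side0c.png

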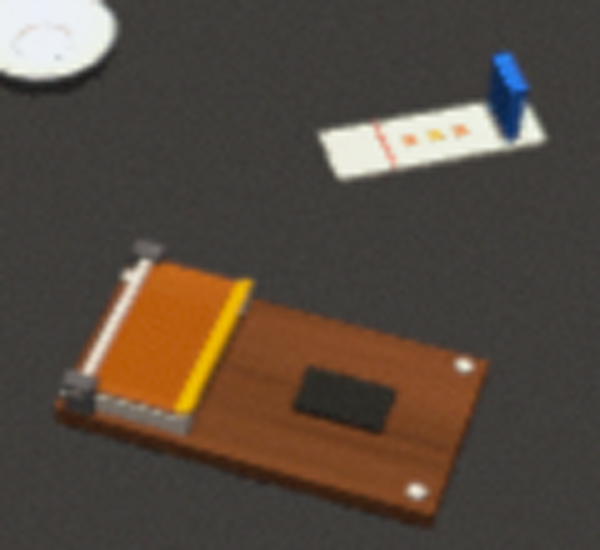

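```bash
cat > h.py <<'E'
import numpy as np, cv2
from scipy.optimize import least_squares
def plane(uv,z,c):
    "pixels -> world points at heights z"
    uv=np.asarray(uv,float).reshape(-1,1,2)
    n=cv2.undistortPoints(uv,c["K"],c["D"])[:,0]
    T=c["T"];R=T[:3,:3];t=T[:3,3];o=-R.T@t
    d=np.c_[n,np.ones(len(n))]@R
    z=np.broadcast_to(z,len(n))
    return o+d*((z-o[2])/d[:,2])[:,None]
def proj(P,c):
    T=c["T"];r=cv2.Rodrigues(T[:3,:3].copy())[0]
    return cv2.projectPoints(np.asarray(P,float),r,T[:3,3].copy(),c["K"],c["D"])[0][:,0]
def fit(model,obs,x0):
    "planar pose x,y,yaw; obs list of (uv,cam,P3)"
    def W(x):
        c,s=np.cos(x[2]),np.sin(x[2]);M=np.asarray(model,float)
        return np.c_[x[0]+c*M[:,0]-s*M[:,1],x[1]+s*M[:,0]+c*M[:,1],M[:,2]]
    f=lambda x:np.concatenate([(proj(W(x)[i],c)-uv).ravel() for uv,c,i in obs])
    r=least_squares(f,x0);return r.x,r.fun
E
python3 - <<'E'
from h import *
T=np.load("top0.npz");S=np.load("side0.npz")
def ct(a):return (np.array(a)+.5)/6.5-.5+[218,170]
def cs(a):return (np.array(a)+.5)/5-.5+[215,115]
print(T["K"],T["D"]); print("cam",-T["T"][:3,:3].T@T["T"][:3,3],-S["T"][:3,:3].T@S["T"][:3,3])
strip=[[65,20,4],[65,-20,4],[-65,-20,4],[-65,20,4],[30,20,4],[30,-20,4]]
strip=np.array(strip)/1000.
ut=ct([(541,298),(620,270),(715,520),(635,548),(565,365),(646,338)])
us=cs([(340,180),(318,130),(545,140)])  # front-left, front-right, rear-left? 
print(plane(ut,.004,T).round(4)); print(plane(us,.004,S).round(4))
x,r=fit(strip,[(ut,T,range(6))],[.4,-.15,.3]);print("strip top",x,r.round(1))
board=np.array([[-105,55,15],[-105,-55,15],[-15,15,20],[-15,-15,20],[-65,-15,20],[-65,15,20]])/1000.
ub=ct([(43,424),(258,477),(165,268),(220,280),(197,380),(142,368)])
xb,r=fit(board,[(ub,T,range(6))],[.4,0,-.3]);print("board top",xb,r.round(1))
us=cs([(432,520),(487,360),(293,410),(312,367),(397,385),(385,432)])
bi=np.array([[-105,55,15],[-105,-55,15],[-15,15,20],[-15,-15,20],[-65,-15,20],[-65,15,20]])/1000.
xs,r=fit(bi,[(us,S,range(6))],xb);print("board side",xs,r.round(1))
us=cs([(340,180),(318,131),(546,141)])
x2,r=fit(strip,[(us,S,[0,1,3])],x);print("strip side",x2,r.round(1))
print("depths",T["d"][208,230], T["d"][232,314])
E
```

```text
[[488.41538716   0.         244.59551348]
 [  0.         488.41538716 191.3982353 ]
 [  0.           0.           1.        ]] [0.06833568 0.         0.         0.         0.        ]
cam [0.4258781  0.00803315 1.58739338] [0.50014769 0.69225391 0.86321603]
[[ 0.5241 -0.1834  0.004 ]
 [ 0.5386 -0.2228  0.004 ]
 [ 0.4155 -0.2691  0.004 ]
 [ 0.4012 -0.2296  0.004 ]
 [ 0.4909 -0.1953  0.004 ]
 [ 0.5049 -0.2356  0.004 ]]
[[ 0.524  -0.1826  0.004 ]
 [ 0.5402 -0.224   0.004 ]
 [ 0.4038 -0.2301  0.004 ]]
strip top [ 0.46984421 -0.22612486  0.35865269] [ 0.4  0.1 -0.2  0.3 -0.5 -0.2  0.2 -0.2  0.5  0.  -0.4 -0. ]
board top [ 0.54731689 -0.01269147 -0.22285929] [-0.2  0.3  0.1  0.2 -0.2 -0.2  0.4  0.2  0.3 -0.1 -0.4 -0.4]
board side [ 0.54819273 -0.01177094 -0.22850839] [ 0.7 -0.6  0.6  0.2 -0.4 -0.5 -0.7 -0.1  0.3  1.  -0.5  0. ]
strip side [ 0.47115383 -0.22549831  0.36008293] [-0.3 -0.3  0.3  0.4 -0.  -0.1]
depths 1.5856086 1.5758547
```

```bash
cat >> h.py <<'E'
from scipy.spatial.transform import Rotation as Ro
def target(xy,z,yaw):
    "tool x down, tool y along yaw"
    x=np.array([0,0,-1.]);y=np.array([np.cos(yaw),np.sin(yaw),0]);return np.array([*xy,z]),np.c_[x,y,np.cross(x,y)]
def delta(s,p,R):
    R0=Ro.from_quat(s["eef_rot"]).as_matrix()
    return R0.T@(p-s["tool_pos"])/.3,(Ro.from_matrix(R0.T@R).as_rotvec())/.5
E
python3 - <<'E'
from h import *
from cell import telemetry
s=telemetry.read_state();print(Ro.from_quat(s["eef_rot"]).as_matrix().round(3))
y=.359
b=np.array([.47,-.226])-.045*np.array([np.cos(y),np.sin(y)])
print(b)
for yy in (y,y+np.pi):
    print(delta(s,*target(b,.12,yy)))
E
```

```text
[[-0.001  0.377  0.926]
 [-0.002  0.926 -0.377]
 [-1.    -0.002 -0.   ]]
[ 0.42786881 -0.24181022]
(array([ 0.41811159, -2.28895237,  1.62537553]), array([1.64993515e+00, 1.11760277e-03, 3.71335037e-03]))
(array([ 0.41811159, -2.28895237,  1.62537553]), array([-4.63324798e+00, -4.56299027e-03,  1.37331791e-03]))
```

Request:
step_arm(deltas=[[0, -0.114, 0.081, 0, 0, 0], [0, -0.114, 0.081, 0, 0, 0], [0, -0.114, 0.081, 0, 0, 0], [0, -0.114, 0.081, 0, 0, 0], [0, -0.114, 0.081, 0, 0, 0], [0, -0.114, 0.081, 0, 0, 0], [0, -0.114, 0.081, 0, 0, 0], [0, -0.114, 0.081, 0, 0, 0], [0, -0.114, 0.081, 0, 0, 0], [0, -0.114, 0.081, 0, 0, 0]], fingers=1)

```text
time_s: 1.4
tool_pos: [0.3317, 0.1691, 0.2451]
eef_rot: [0.136, 0.694, -0.136, 0.694]
contact_force: [0.8, -0.5, -0.2]
grip_width: 0.0854
```

Request:
step_arm(deltas=[[0, -0.114, 0.081, 0, 0, 0], [0, -0.114, 0.081, 0, 0, 0], [0, -0.114, 0.081, 0, 0, 0], [0, -0.114, 0.081, 0, 0, 0], [0, -0.114, 0.081, 0, 0, 0], [0, 0, 0, 0.33, 0, 0], [0, 0, 0, 0.33, 0, 0], [0, 0, 0, 0.33, 0, 0], [0, 0, 0, 0.33, 0, 0], [0, 0, 0, 0.33, 0, 0]])

```text
time_s: 2.65
tool_pos: [0.3795, -0.0337, 0.245]
eef_rot: [0.404, 0.58, -0.404, 0.58]
contact_force: [0.2, -0.2, -0.6]
grip_width: 0.0855
```

```bash
python3 - <<'E'
from h import *
from cell import telemetry,imaging
s=telemetry.read_state();print(s["time_s"],s["tool_pos"],s["q"])
m=imaging.camera_model("wrist");p,d=imaging.read_camera("wrist")
cv2.imwrite("pics/w1.png",p[:,:,::-1]);np.savez("w1.npz",K=m["camera_matrix"],D=m["dist"],T=m["world_to_cam"])
y=.359
b=np.array([.47,-.226])-.045*np.array([np.cos(y),np.sin(y)])
print(delta(s,*target(b,.09,y)))
E
```

```text
2.65 [ 0.37949504 -0.03370747  0.24498575] [-2.73354004e-01 -3.46991837e-01  2.14665401e+00 -2.31286382e-05
  1.34248504e+00 -6.26835315e-01]
(array([ 0.51644321, -0.08861524,  0.7067641 ]), array([-0.0110269 , -0.00061665,  0.00092298]))
```

View pics/w1.png

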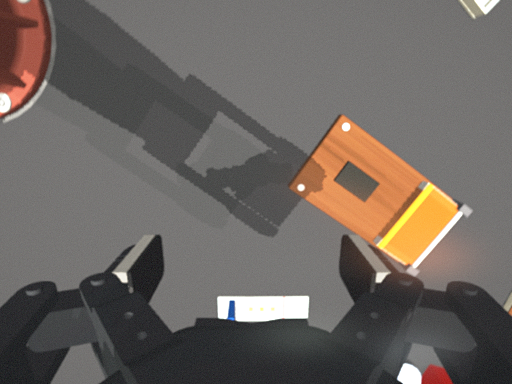

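```bash
python3 - <<'E'
import cv2
p=cv2.imread("pics/w1.png")
c=p[105:280,280:480]
cv2.imwrite("pics/w1c.png",cv2.resize(c,None,fx=3.4,fy=3.4,interpolation=cv2.INTER_CUBIC))
E
```

```text
(no output)
```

View pics/w1c.png

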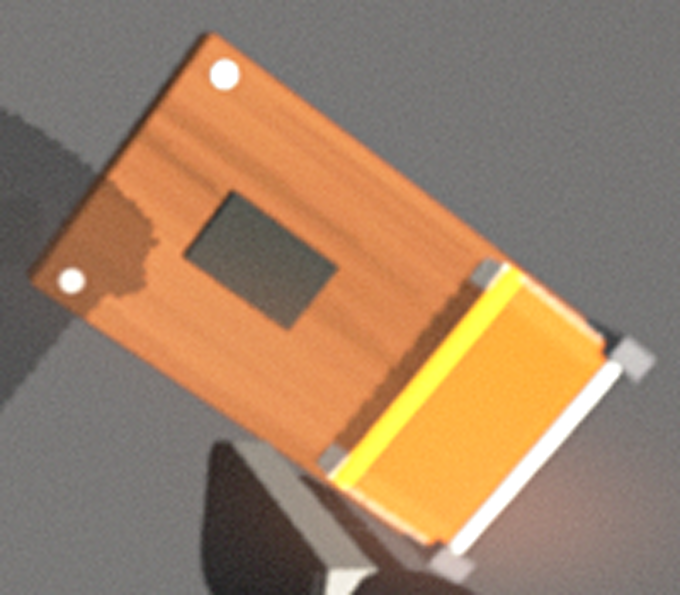

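```bash
python3 - <<'E'
from h import *
c=np.load("w1.npz")
uv=(np.array([(210,37),(35,280),(338,268),(290,330),(185,255),(231,190)])+.5)/3.4-.5+[280,105]
board=np.array([[-105,55,15],[-105,-55,15],[-15,15,20],[-15,-15,20],[-65,-15,20],[-65,15,20]])/1000.
print([v.round(4) for v in fit(board,[(uv,c,range(6))],[.547,-.012,-.22])])
E
```

```text
[array([ 0.5475, -0.0146, -0.2363]), array([ 0.4807, -2.1813, -2.0687,  1.2937,  0.8859, -0.436 , -0.1723,
        0.5783, -0.3475,  1.0357,  1.2116,  0.0868])]
```

Request:
step_arm(deltas=[[0.03, -0.015, 0.118, 0, 0, 0], [0.03, -0.015, 0.118, 0, 0, 0], [0.03, -0.015, 0.118, 0, 0, 0], [0.03, -0.015, 0.118, 0, 0, 0], [0, -0.01, 0, 0, 0, 0], [0, 0, 0, 0, 0, 0]])

```text
time_s: 3.45
tool_pos: [0.4094, -0.1733, 0.209]
eef_rot: [0.403, 0.582, -0.402, 0.581]
contact_force: [0.4, 0.2, 0.3]
grip_width: 0.0855
```

```bash
python3 - <<'E'
from h import *
from cell import telemetry,imaging
s=telemetry.read_state();print(s["time_s"],s["tool_pos"],s["q"])
m=imaging.camera_model("wrist");p,d=imaging.read_camera("wrist")
cv2.imwrite("pics/w2.png",p[:,:,::-1]);np.savez("w2.npz",K=m["camera_matrix"],D=m["dist"],T=m["world_to_cam"])
E
```

```text
3.45 [ 0.40935128 -0.17327943  0.20895736] [-5.58812363e-01 -1.44754626e-01  2.05717156e+00  3.96572482e-04
  1.23051363e+00 -9.18426058e-01]
```

View pics/w2.png

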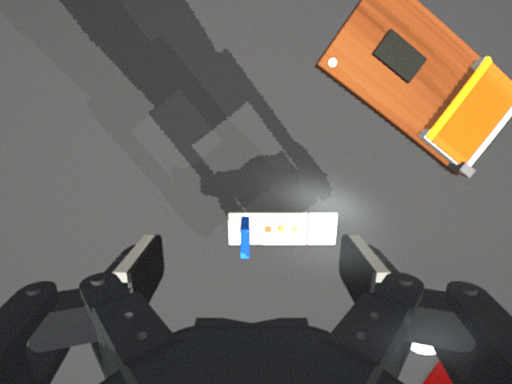

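```bash
python3 - <<'E'
import cv2
p=cv2.imread("pics/w2.png")
c=p[200:270,215:350]
cv2.imwrite("pics/w2c.png",cv2.resize(c,None,fx=5.5,fy=5.5,interpolation=cv2.INTER_CUBIC))
E
```

```text
(no output)
```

View pics/w2c.png

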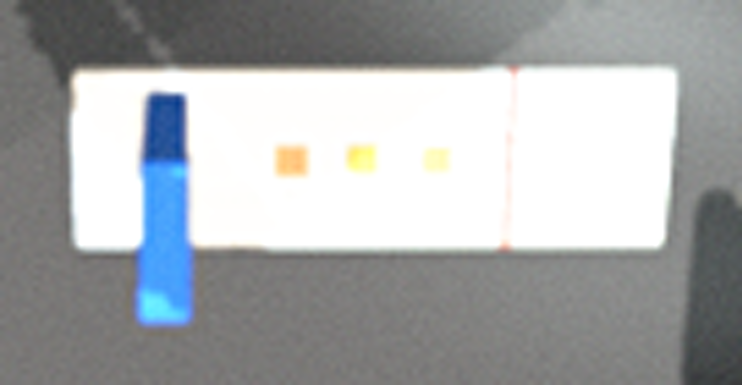

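```bash
python3 - <<'E'
from h import *
from cell import telemetry
c=np.load("w2.npz")
uv=(np.array([(679,68),(664,248),(74,248),(72,70),(187,160),(143,160),(138,325),(192,325)])+.5)/5.5-.5+[215,200]
M=np.array([[65,20,4],[65,-20,4],[-65,-20,4],[-65,20,4],[-40,17,46],[-50,17,46],[-50,-17,46],[-40,-17,46]])/1000.
x,r=fit(M,[(uv,c,range(8))],[.47,-.226,.36]);print(x,r.round(1).tolist())
print(plane(uv[:4],.004,c).round(4),plane(uv[4:],.046,c).round(4))
b=x[:2]-.045*np.array([np.cos(x[2]),np.sin(x[2])])
print(b,plane(uv[4:],.046,c).mean(0))
y=x[2]
print(delta(telemetry.read_state(),*target(b,.070,y)))
E
```

```text
[ 0.47044537 -0.22644143  0.36003978] [-0.7, 1.0, -0.5, -1.0, 1.0, -0.7, 0.7, 0.8, 0.5, 0.4, -1.0, 0.4, 0.3, -0.5, -0.3, -0.5]
[[ 0.5244 -0.1834  0.004 ]
 [ 0.5395 -0.2232  0.004 ]
 [ 0.4158 -0.2694  0.004 ]
 [ 0.4015 -0.23    0.004 ]] [[ 0.4264 -0.2244  0.046 ]
 [ 0.4185 -0.2274  0.046 ]
 [ 0.4296 -0.2607  0.046 ]
 [ 0.4395 -0.2569  0.046 ]]
[ 0.42833064 -0.24229545] [ 0.42848007 -0.242367    0.046     ]
(array([ 0.46393844, -0.02278872,  0.23837678]), array([-7.67884911e-05, -1.34349426e-03,  6.32909811e-05]))
```

Request:
step_arm(deltas=[[0, -0.006, 0.06, 0, 0, 0], [0.04, -0.006, 0.06, 0, 0, 0], [0.06, -0.006, 0.06, 0, 0, 0], [0.06, -0.005, 0.058, 0, 0, 0], [0.1, 0, 0, 0, 0, 0], [0.1, 0, 0, 0, 0, 0], [0.1, 0, 0, 0, 0, 0], [0, 0, 0, 0, 0, 0]])

```text
time_s: 4.5
tool_pos: [0.4269, -0.2419, 0.0691]
eef_rot: [0.402, 0.583, -0.402, 0.579]
contact_force: [-0.4, 0.5, 1.0]
grip_width: 0.0853
```

```bash
python3 - <<'E'
from h import *
from cell import telemetry,imaging
s=telemetry.read_state();print(s["time_s"],s["tool_pos"],s["contact_force"])
m=imaging.camera_model("wrist");p,d=imaging.read_camera("wrist")
cv2.imwrite("pics/w3.png",p[:,:,::-1]);np.savez("w3.npz",K=m["camera_matrix"],D=m["dist"],T=m["world_to_cam"])
print(delta(s,*target([.4284,-.2422],.024,.36)))
E
```

```text
4.5 [ 0.42689454 -0.24187157  0.06913846] [-0.37839043  0.47529979  0.953657  ]
(array([0.15043365, 0.00476632, 0.00347198]), array([-0.000398  , -0.00904635,  0.00604623]))
```

View pics/w3.png

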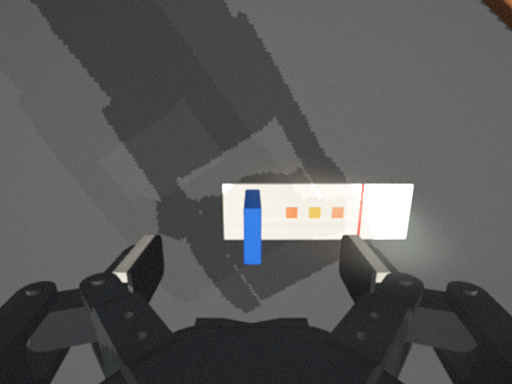

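Request:
step_arm(deltas=[[0.05, 0.005, 0.003, 0, -0.009, 0.006], [0.05, 0, 0, 0, 0, 0], [0.04, 0, 0, 0, 0, 0], [0.01, 0, 0, 0, 0, 0], [0, 0, 0, 0, 0, 0]])

```text
time_s: 5.18
tool_pos: [0.4302, -0.2433, 0.026]
eef_rot: [0.403, 0.58, -0.403, 0.583]
contact_force: [-0.9, -0.2, 1.2]
grip_width: 0.0856
```

Request:
step_arm(deltas=[[0, 0, 0, 0, 0, 0], [0, 0, 0, 0, 0, 0], [0, 0, 0, 0, 0, 0], [0, 0, 0, 0, 0, 0], [0, 0, 0, 0, 0, 0], [0, 0, 0, 0, 0, 0], [0, 0, 0, 0, 0, 0], [0, 0, 0, 0, 0, 0]], fingers=0)

```text
time_s: 6.18
tool_pos: [0.4306, -0.2436, 0.0266]
eef_rot: [0.403, 0.579, -0.403, 0.583]
contact_force: [0.4, -1.2, 2.5]
grip_width: 0.0088
```

```bash
python3 - <<'E'
from h import *
from cell import telemetry,imaging
s=telemetry.read_state();print(s["time_s"],s["tool_pos"],s["contact_force"],s["grip_width"])
print(delta(s,*target([.4284,-.2422],.024,.36)))
m=imaging.camera_model("wrist");p,d=imaging.read_camera("wrist")
cv2.imwrite("pics/w4.png",p[:,:,::-1]);np.savez("w4.npz",K=m["camera_matrix"],D=m["dist"],T=m["world_to_cam"])
E
```

```text
6.175 [ 0.43064974 -0.24362602  0.02658101] [ 0.42443342 -1.15147846  2.54060073] 0.008820121951442422
(array([ 0.00854955, -0.00537918, -0.00712877]), array([-0.00196629,  0.01016812, -0.0065935 ]))
```

View pics/w4.png

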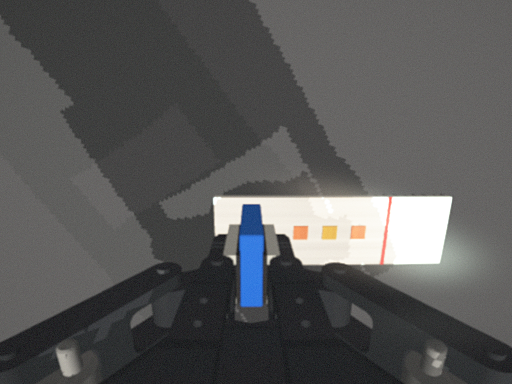

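Request:
step_arm(deltas=[[-0.03, 0, 0, 0, 0, 0], [-0.05, 0, 0, 0, 0, 0], [-0.06, 0, 0, 0, 0, 0], [-0.05, 0, 0, 0, 0, 0], [-0.03, 0, 0, 0, 0, 0], [0, 0, 0, 0, 0, 0], [0, 0, 0, 0, 0, 0]])

```text
time_s: 7.1
tool_pos: [0.4296, -0.2429, 0.0918]
eef_rot: [0.403, 0.58, -0.403, 0.583]
contact_force: [-0.4, -0.5, -2.1]
grip_width: 0.0089
```

```bash
python3 - <<'E'
from h import *
from cell import telemetry,imaging
s=telemetry.read_state();print(s["time_s"],s["tool_pos"],s["contact_force"],s["grip_width"])
b=np.array([.5476,-.013]);y=-.228
t=b-.125*np.array([np.cos(y),np.sin(y)])
print(t,delta(s,*target(t,.09,y)))
m=imaging.camera_model("wrist");p,d=imaging.read_camera("wrist")
cv2.imwrite("pics/w5.png",p[:,:,::-1]);np.savez("w5.npz",K=m["camera_matrix"],D=m["dist"],T=m["world_to_cam"],d=d)
for n in ["side"]:
    p,d=imaging.read_camera(n);cv2.imwrite(f"pics/{n}5.png",cv2.resize(p[60:200,220:400,::-1],None,fx=4,fy=4,interpolation=cv2.INTER_CUBIC))
E
```

```text
7.1 [ 0.42964447 -0.24285723  0.0918188 ] [-0.40554574 -0.4580049  -2.08055178] 0.008946849441778081
[0.42583495 0.01525372] (array([ 0.00386751,  0.29036809, -0.81000348]), array([ 1.17396907,  0.00552844, -0.00680689]))
```

View pics/w5.png

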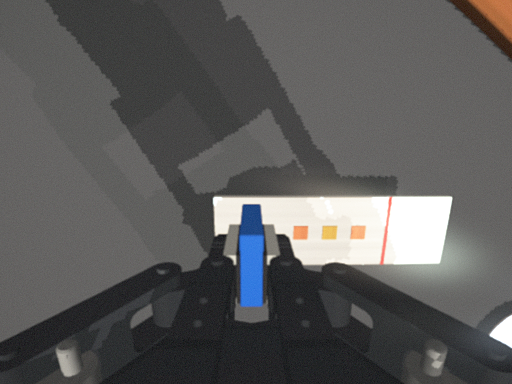

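View pics/side5.png

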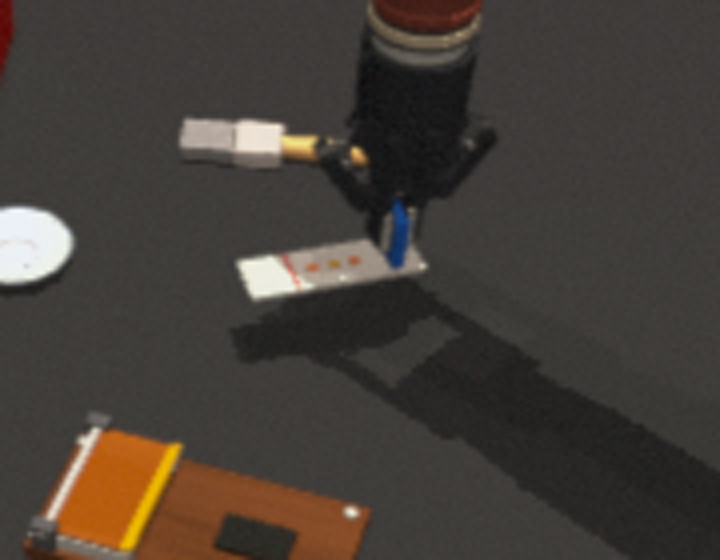

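Request:
step_arm(deltas=[[0, 0.048, -0.135, 0, 0, 0], [0, 0.048, -0.135, 0, 0, 0], [0, 0.049, -0.135, 0, 0, 0], [0, 0.049, -0.135, 0, 0, 0], [0, 0.048, -0.135, 0.2, 0, 0], [0, 0.035, -0.14, 0.2, 0, 0], [0, 0, 0, 0.25, 0, 0], [0, 0, 0, 0.25, 0, 0], [0, 0, 0, 0.274, 0, 0], [0, 0, 0, 0, 0, 0]])

```text
time_s: 8.45
tool_pos: [0.4258, 0.0154, 0.091]
eef_rot: [0.553, 0.439, -0.553, 0.442]
contact_force: [-0.6, -0.1, -1.6]
grip_width: 0.0092
```

```bash
python3 - <<'E'
from h import *
from cell import telemetry,imaging
s=telemetry.read_state();print(s["time_s"],s["tool_pos"],s["contact_force"],s["grip_width"])
b=np.array([.5476,-.013]);y=-.228
t=b-.125*np.array([np.cos(y),np.sin(y)])
print(t,delta(s,*target(t,.05,y)))
m=imaging.camera_model("wrist");p,d=imaging.read_camera("wrist")
cv2.imwrite("pics/w6.png",p[:,:,::-1]);np.savez("w6.npz",K=m["camera_matrix"],D=m["dist"],T=m["world_to_cam"],d=d)
p,d=imaging.read_camera("top");cv2.imwrite("pics/top6.png",cv2.resize(p[165:265,190:310,::-1],None,fx=6,fy=6,interpolation=cv2.INTER_CUBIC))
E
```

```text
8.45 [0.42584388 0.01535001 0.09096235] [-0.60391878 -0.1410057  -1.63459183] 0.009181461189198
[0.42583495 0.01525372] (array([ 1.36540752e-01, -4.68322409e-04,  2.63706410e-05]), array([ 0.00338979,  0.00428702, -0.00749363]))
```

View pics/w6.png

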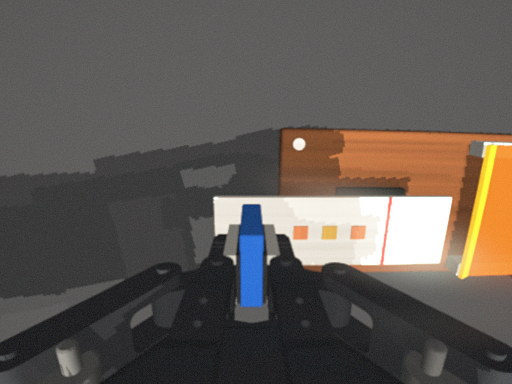

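View pics/top6.png

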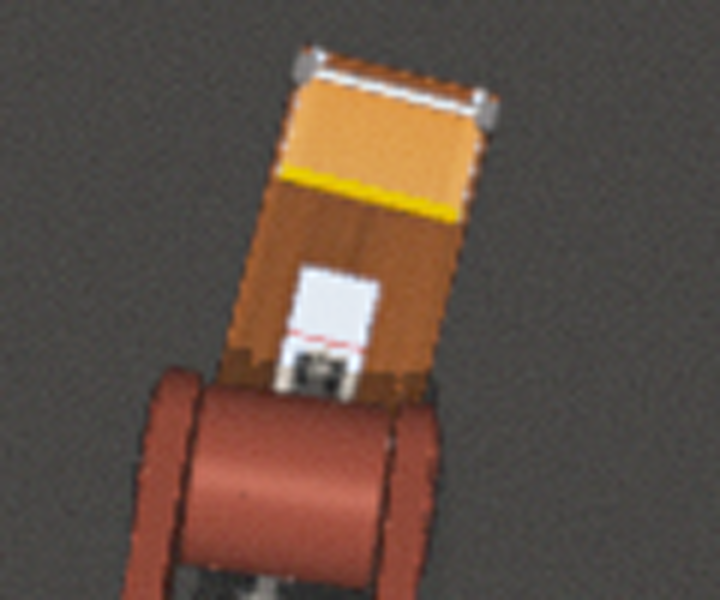

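```bash
python3 - <<'E'
import cv2
p=cv2.imread("pics/w6.png")
c=p[115:285,270:512]
cv2.imwrite("pics/w6c.png",cv2.resize(c,None,fx=3.2,fy=3.2,interpolation=cv2.INTER_CUBIC))
E
```

```text
(no output)
```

View pics/w6c.png

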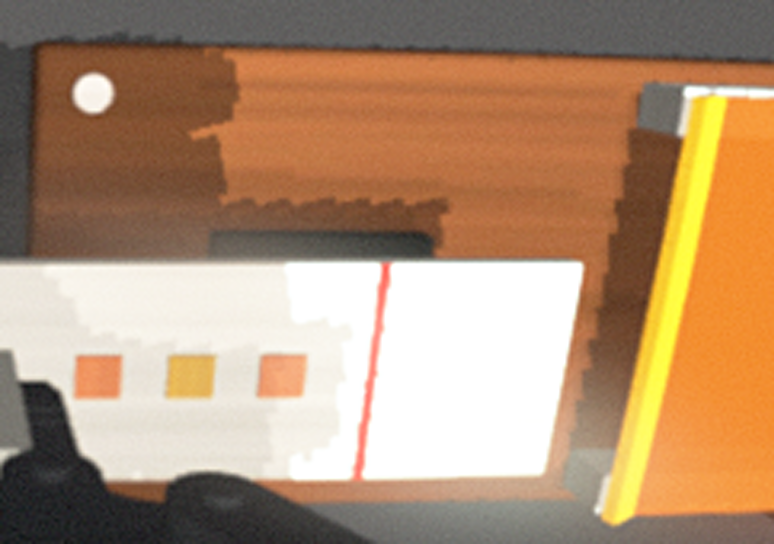

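```bash
python3 - <<'E'
from h import *
c=np.load("w6.npz")
f=lambda a:(np.array(a)+.5)/3.2-.5+[270,115]
print("cam",-c["T"][:3,:3].T@c["T"][:3,3],c["T"].round(3))
def yaw(P):v=P[1]-P[0];return np.arctan2(v[1],v[0])
bl=plane(f([(35,45),(770,61)]),.015,c);print("board left edge",bl,yaw(bl))
pd=plane(f([(210,232),(433,235)]),.020,c);print("pad left",pd,yaw(pd))
lp=plane(f([(602,520),(697,97)]),.033,c);print("lip",lp,yaw(lp)-np.pi/2,np.linalg.norm(lp[1]-lp[0]))
d=c["d"];
for q in [(300,300),(450,330),(450,400)]:
    u=f(q).astype(int);print("depth",d[u[1],u[0]])
for z in (.066,.069):
    st=plane(f([(0,260),(583,262)]),z,c);fr=plane(f([(545,475),(583,262)]),z,c)
    rl=plane(f([(357,480),(387,262)]),z,c)
    print(z,"strip left",yaw(st),"front",yaw(fr)-np.pi/2,fr,np.linalg.norm(fr[1]-fr[0]),yaw(rl)-np.pi/2)
# refit board from top with all board points
T=np.load("top0.npz")
ct=lambda a:(np.array(a)+.5)/6.5-.5+[218,170]
for a in ([(45,422),(145,20)],[(258,475),(357,72)],):
    print("top side edges",yaw(plane(ct(a),.015,T)))
for a in ([(315,205),(122,158)],[(332,88),(165,45)],):
    print("top cross",yaw(plane(ct(a),.033,T))-np.pi/2, plane(ct(a),.033,T))
E
```

```text
cam [0.44085015 0.08044073 0.21890682] [[ 0.975 -0.224  0.003 -0.412]
 [-0.217 -0.94   0.262  0.114]
 [-0.056 -0.256 -0.965  0.257]
 [ 0.     0.     0.     1.   ]]
board left edge [[0.45807479 0.06385712 0.015     ]
 [0.61995842 0.02542435 0.015     ]] -0.23309444939330842
pad left [[0.48690898 0.01661895 0.02      ]
 [0.5356116  0.00469831 0.02      ]] -0.24004449790559573
lip [[ 0.56397384 -0.06819132  0.033     ]
 [ 0.5876242   0.02620685  0.033     ]] -0.24548529591016965 0.09731574725594425
depth 0.15968636
depth 0.16139825
depth 0.1649068
0.066 strip left -0.23163710153787703 front -0.2124517903344738 [[ 0.53116876 -0.02907828  0.066     ]
 [ 0.53985954  0.01121146  0.066     ]] 0.041216419730234724 -0.22840809954691
0.069 strip left -0.23163710153787717 front -0.21245179033447292 [[ 0.52939673 -0.02692954  0.069     ]
 [ 0.53791699  0.01256973  0.069     ]] 0.04040776213003267 -0.22840809954691155
top side edges -0.22752379986327545
top side edges -0.23231000387404419
top cross -0.2266161077706721 [[ 0.56651697 -0.068838    0.033     ]
 [ 0.58846746  0.02636019  0.033     ]]
top cross -0.24069708944836066 [[ 0.62459693 -0.07676679  0.033     ]
 [ 0.64489603  0.00593286  0.033     ]]
```

```bash
cat >> h.py <<'E'
def cloud(uv,d,c,r=2):
    out=[]
    for u,v in np.round(uv).astype(int):
        z=np.median(d[v-r:v+r+1,u-r:u+r+1]);n=cv2.undistortPoints(np.array([[[u,v]]],float),c["K"],c["D"])[0,0]
        R=c["T"][:3,:3];out.append(R.T@(np.array([n[0],n[1],1])*z-c["T"][:3,3]))
    return np.array(out)
E
python3 - <<'E'
from h import *
from cell import telemetry
c=np.load("w6.npz");f=lambda a:(np.array(a)+.5)/3.2-.5+[270,115]
print(cloud(f([(30,300),(250,300),(330,300),(330,440),(450,300),(450,450),(550,300),(530,450)]),c["d"],c).round(4))
print("board",cloud(f([(300,150),(500,120),(550,200)]),c["d"],c).round(4))
print("leaf",cloud(f([(740,200),(720,400)]),c["d"],c).round(4))
for i in range(2): print(telemetry.read_state()["tool_pos"])
E
```

```text
[[ 0.4444  0.0274  0.0681]
 [ 0.4808  0.0189  0.068 ]
 [ 0.4943  0.0158  0.068 ]
 [ 0.4913 -0.0105  0.0681]
 [ 0.5145  0.011   0.068 ]
 [ 0.5127 -0.0181  0.0675]
 [ 0.5327  0.0067  0.0679]
 [ 0.5271 -0.0214  0.0681]]
board [[0.5103 0.0285 0.0144]
 [0.5559 0.0257 0.0145]
 [0.5663 0.0047 0.0147]]
leaf [[ 0.5997  0.0007  0.0299]
 [ 0.5954 -0.0467  0.03  ]]
[0.42597022 0.01523334 0.09111247]
[0.42597022 0.01523334 0.09111247]
```

Request:
step_arm(deltas=[[0.03, 0, 0, 0.01, 0.004, -0.007], [0.04, 0, 0, 0, 0, 0], [0.04, 0, 0, 0, 0, 0], [0.025, 0, 0, 0, 0, 0], [0, 0, 0, 0, 0, 0], [0, 0, 0, 0, 0, 0]])

```text
time_s: 9.3
tool_pos: [0.4267, 0.0151, 0.0511]
eef_rot: [0.555, 0.438, -0.554, 0.439]
contact_force: [-0.4, -0.1, -1.0]
grip_width: 0.0093
```

```bash
cat > look.py <<'E'
import sys
from h import *
from cell import telemetry,imaging
n=sys.argv[1]
s=telemetry.read_state();print(s["time_s"],s["tool_pos"].round(4) if hasattr(s["tool_pos"],"round") else s["tool_pos"],s["contact_force"],s["grip_width"])
b=np.array([.5476,-.0135]);y=-.233
R=np.array([[np.cos(y),np.sin(y)],[-np.sin(y),np.cos(y)]])
bt=R@(np.array(s["tool_pos"][:2])-b);Rm=Ro.from_quat(s["eef_rot"]).as_matrix()
print("board frame tcp",bt.round(4),"strip x",bt[0]+.045,"edge under lip",bt[0]+.045+.035,"underside z",s["tool_pos"][2]-.0266,"yaw err",np.arctan2(Rm[1,1],Rm[0,1])-y,"pitch",Rm[2,1],"roll",Rm[2,2])
c=dict(zip("KDT",[(m:=imaging.camera_model("wrist"))["camera_matrix"],m["dist"],m["world_to_cam"]]));p,d=imaging.read_camera("wrist")
np.savez(n+".npz",d=d,**c)
cv2.imwrite(f"pics/{n}.png",cv2.resize(p[115:285,200:512,::-1],None,fx=2.5,fy=2.5,interpolation=cv2.INTER_CUBIC))
E
python3 look.py w7
```

```text
9.3 [0.4267 0.0151 0.0511] [-0.44506232 -0.07605094 -0.95935672] 0.009320656862352216
board frame tcp [-1.243e-01 -1.000e-04] strip x -0.07927450157431366 edge under lip -0.04427450157431366 underside z 0.02450456697689215 yaw err 3.421826584065757e-05 pitch 0.0018974941293600223 roll 2.3261095652815644e-05
```

View pics/w7.png

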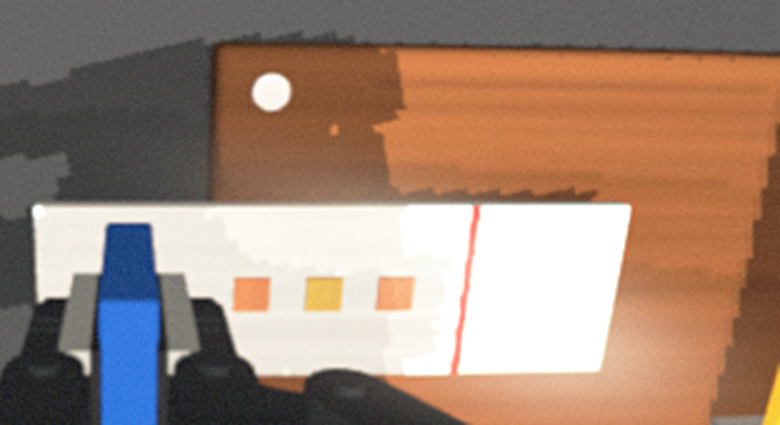

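```bash
python3 - <<'E'
from h import *
c=np.load("w7.npz");f=lambda a:(np.array(a)+.5)/2.5-.5+[200,115]
print(cloud(f([(210,230),(350,230),(420,230),(540,230),(600,230),(580,350),(440,350),(350,350)]),c["d"],c).round(4))
print("board",cloud(f([(300,150),(500,120),(650,120),(680,300)]),c["d"],c).round(4))
b=np.array([.5476,-.0135]);y=-.233;R=np.array([[np.cos(y),np.sin(y)],[-np.sin(y),np.cos(y)]])
P=plane(f([(631,205),(602,372),(478,206),(455,374),(34,205)]),.0285,c);print(((P[:,:2]-b)@R.T).round(4))
E
```

```text
[[ 0.448   0.027   0.0281]
 [ 0.4775  0.02    0.0281]
 [ 0.4924  0.0164  0.0281]
 [ 0.5188  0.01    0.028 ]
 [ 0.5323  0.0067  0.028 ]
 [ 0.5261 -0.022   0.0278]
 [ 0.4934 -0.0134  0.0282]
 [ 0.4733 -0.0085  0.0279]]
board [[ 0.4724  0.0362  0.0143]
 [ 0.5186  0.0326  0.0145]
 [ 0.5542  0.0245  0.0144]
 [ 0.5605 -0.024   0.014 ]]
[[-0.0139  0.0222]
 [-0.0132 -0.0185]
 [-0.0487  0.022 ]
 [-0.0488 -0.0182]
 [-0.1439  0.0223]]
```

Request:
step_arm(deltas=[[0.007, 0.02, 0.005, 0, 0, 0], [0, 0.025, 0, 0, 0, 0], [0, 0.03, 0, 0, 0, 0], [0, 0.03, 0, 0, 0, 0], [0, 0.03, 0, 0, 0, 0], [0, 0.025, 0, 0, 0, 0], [0, 0, 0, 0, 0, 0], [0, 0, 0, 0, 0, 0]])

```text
time_s: 10.35
tool_pos: [0.4724, 0.0027, 0.0487]
eef_rot: [0.555, 0.438, -0.555, 0.439]
contact_force: [0.2, -0.1, -1.3]
grip_width: 0.0091
```

```bash
python3 look.py w8
```

```text
10.35 [0.4724 0.0027 0.0487] [ 0.18686933 -0.06862565 -1.26753701] 0.009068435386955112
board frame tcp [-0.077  -0.0016] strip x -0.03195578001710761 edge under lip 0.0030442199828923933 underside z 0.022139686377088477 yaw err 6.625703828908036e-05 pitch 0.0006368059438490725 roll 0.00015093612230551723
```

View pics/w8.png

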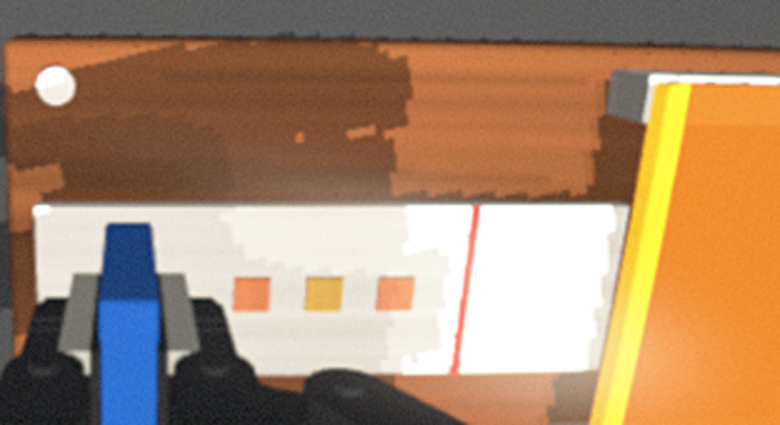

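Request:
step_arm(deltas=[[0, 0.015, 0, 0, 0, 0], [0, 0.02, 0, 0, 0, 0], [0, 0.02, 0, 0, 0, 0], [0, 0.02, 0, 0, 0, 0], [0, 0.02, 0, 0, 0, 0], [0, 0.01, 0, 0, 0, 0], [0, 0, 0, 0, 0, 0], [0, 0, 0, 0, 0, 0]])

```text
time_s: 11.4
tool_pos: [0.5031, -0.0046, 0.0488]
eef_rot: [0.555, 0.438, -0.555, 0.439]
contact_force: [0.4, 0.3, -1.5]
grip_width: 0.0092
```

```bash
python3 look.py w9; python3 - <<'E'
import cv2
from cell import imaging
p,d=imaging.read_camera("side");cv2.imwrite("pics/side9.png",cv2.resize(p[130:230,215:345,::-1],None,fx=5.5,fy=5.5,interpolation=cv2.INTER_CUBIC))
E
```

```text
11.4 [ 0.5031 -0.0046  0.0488] [ 0.41538544  0.33628967 -1.51953041] 0.009188970882337145
board frame tcp [-0.0454 -0.0016] strip x -0.0003815867527944203 edge under lip 0.03461841324720558 underside z 0.022241616134955296 yaw err 5.280812748156838e-05 pitch 0.0009154037405476045 roll 0.0001538326199445328
```

View pics/w9.png

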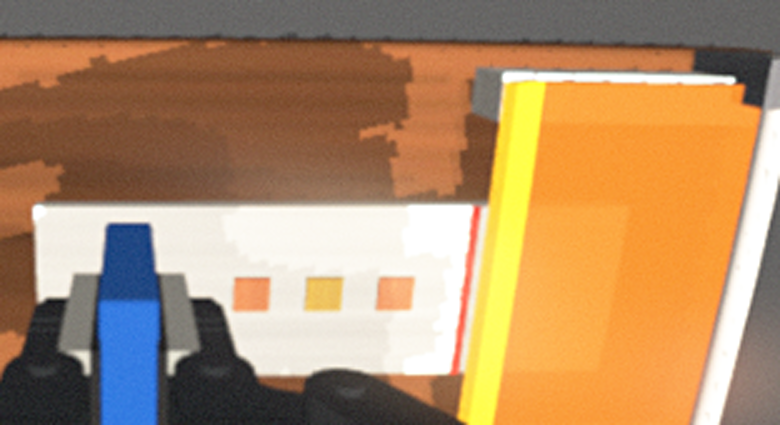

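View pics/side9.png

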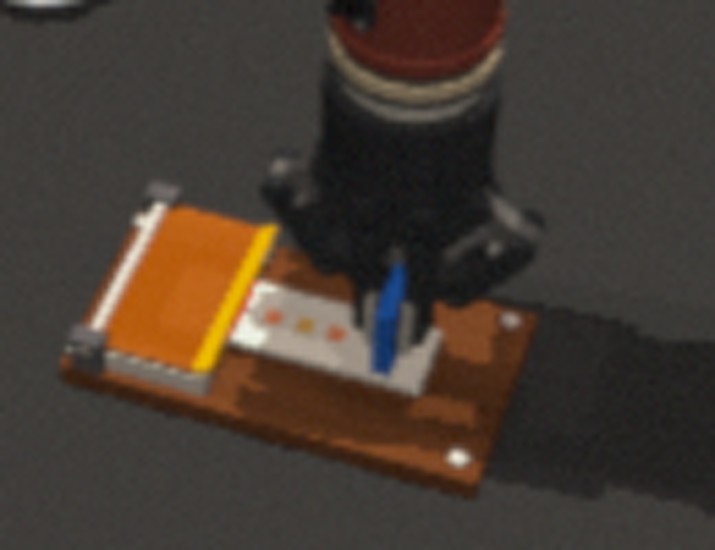

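Request:
step_arm(deltas=[[0.008, 0, 0, 0, 0, 0], [0.008, 0, 0, 0, 0, 0], [0.007, 0, 0, 0, 0, 0], [0, 0, 0, 0, 0, 0], [0, 0, 0, 0, 0, 0]])

```text
time_s: 12.12
tool_pos: [0.5035, -0.0046, 0.0424]
eef_rot: [0.555, 0.438, -0.554, 0.439]
contact_force: [-2.0, 1.3, 5.0]
grip_width: 0.0092
```

```bash
python3 look.py w10; python3 - <<'E'
from h import *
c=np.load("w9.npz");f=lambda a:(np.array(a)+.5)/2.5-.5+[200,115]
b=np.array([.5476,-.0135]);y=-.233;R=np.array([[np.cos(y),np.sin(y)],[-np.sin(y),np.cos(y)]])
for q,z in (([(478,206),(457,373),(34,205)],.0265),([(503,85),(463,420)],.034)):
    print(((plane(f(q),z,c)[:,:2]-b)@R.T).round(4))
E
```

```text
12.125 [ 0.5035 -0.0046  0.0424] [-1.98908263  1.26828419  4.99837557] 0.009161918100919566
board frame tcp [-0.045  -0.0015] strip x 3.648633070130192e-05 edge under lip 0.035036486330701305 underside z 0.015757902619084725 yaw err 3.944426028693049e-05 pitch 0.0014760516700100812 roll 2.2298287075922518e-05
[[ 0.03    0.0206]
 [ 0.0304 -0.0193]
 [-0.065   0.0208]]
[[ 0.0283  0.0475]
 [ 0.0295 -0.0269]]
```

Request:
step_arm(deltas=[[0.004, 0, 0, 0, 0, 0], [0, 0, 0, 0, 0, 0], [0, 0, 0, 0, 0, 0], [0, 0, 0, 0, 0, 0]])

```text
time_s: 12.68
tool_pos: [0.5035, -0.0046, 0.0416]
eef_rot: [0.555, 0.438, -0.554, 0.439]
contact_force: [-3.4, 0.3, 8.1]
grip_width: 0.0089
```

Request:
step_arm(deltas=[[0.004, 0, 0, 0, 0, 0], [0, 0, 0, 0, 0, 0], [0, 0, 0, 0, 0, 0], [0, 0, 0, 0, 0, 0]])

```text
time_s: 13.18
tool_pos: [0.5036, -0.0046, 0.0416]
eef_rot: [0.555, 0.438, -0.555, 0.439]
contact_force: [-7.6, 1.8, 15.5]
grip_width: 0.0097
```

Request:
step_arm(deltas=[[0.003, 0, 0, 0, 0, 0], [0, 0, 0, 0, 0, 0], [0, 0, 0, 0, 0, 0], [0, 0, 0, 0, 0, 0], [0, 0, 0, 0, 0, 0], [0, 0, 0, 0, 0, 0]])

```text
time_s: 13.92
tool_pos: [0.5036, -0.0045, 0.0415]
eef_rot: [-0.555, -0.439, 0.555, -0.439]
contact_force: [-9.2, 2.9, 22.5]
grip_width: 0.0095
```

```bash
python3 look.py w11; python3 - <<'E'
from h import *
c=np.load("w11.npz");f=lambda a:(np.array(a)+.5)/2.5-.5+[200,115]
print(cloud(f([(210,230),(350,230),(420,230),(440,350),(350,350),(60,225)]),c["d"],c).round(4))
print("board,leaf",cloud(f([(100,150),(350,120),(600,150),(560,350)]),c["d"],c).round(4))
E
```

```text
13.925 [ 0.5036 -0.0045  0.0415] [-9.23152751  2.94662313 22.48442605] 0.00946165657140405
board frame tcp [-0.0449 -0.0014] strip x 7.949662723064771e-05 edge under lip 0.03507949662723065 underside z 0.014939576355871467 yaw err 0.00045683900145099265 pitch -5.0309590474473254e-05 roll 0.0004061050041613279
[[ 5.249e-01  7.400e-03  1.850e-02]
 [ 5.543e-01  3.000e-04  1.840e-02]
 [ 5.693e-01 -3.300e-03  1.840e-02]
 [ 5.702e-01 -3.300e-02  1.860e-02]
 [ 5.500e-01 -2.800e-02  1.850e-02]
 [ 4.939e-01  1.590e-02  1.850e-02]]
board,leaf [[ 0.5058  0.029   0.0147]
 [ 0.5592  0.023   0.014 ]
 [ 0.6031  0.0097  0.0301]
 [ 0.5918 -0.0322  0.0304]]
```

View pics/w11.png

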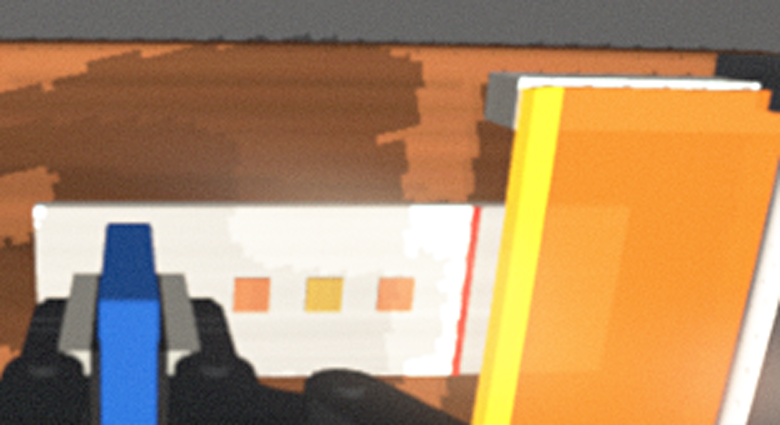

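```bash
python3 -c "
from cell import job;print(job.hand_in())"
```

```text
the job is handed in; nothing more can be done
None
```

I handed the job in at about 14 s, with the gripper still closed on the blue tab and pressing the strip down. I picked the strip up by the tab, held it level, slid its front edge under the leaf and pressed it onto the board. No verdict came back.

My last checks before handing in:
- **Insertion:** the front edge is about 35 mm under the lip (allowed 27–43 mm). A wrist picture taken just before pressing put the red line at board x ≈ 30 mm, where the lip is.
- **Alignment:** the strip is 1–2 mm off the board's centre line. The two ways of measuring disagreed here: the arm's reading gave −1.5 mm, the picture about +0.7 mm. The angle error is below 0.01 rad.
- **Flatness:** depth readings on top of the strip are 18.4–18.6 mm and even along its visible length. The board top read 14.0–14.7 mm, so the strip is flat on it to within measurement error. The pad's travel was not measured directly, but this means it is about flush.
- **Leaf:** it reads about 30 mm high, the same as before insertion, so it was not lifted.
- **Push:** about 22 N downward. Taking off the pad's 7 N leaves roughly 15 N on the board (over 4 N needed). There is also a sideways force of about 9 N, with no slip seen.

The arm touched none of the other items on the bench, though I did not check their positions again at the end.

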